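# Check a pole sleeve on the gauge pin and sort it

### The arm

A 6-joint arm with a two-finger parallel gripper is mounted at the origin on the work surface. World frame = base frame: x ahead of the robot, y to its left, z up, the work surface at z = 0. Lengths are in m, angles in rad, forces in N, time in s.
With the tool pointing down it reaches from about 0.275 to 0.825 m from the base axis. Payload 4.9 kg.
Tool frame: the origin (TCP) lies midway between the tips of the shut fingers; the grasp point (between the pads) lies 19 mm behind it (bot.grip_depth is the distance from the TCP to the grasp point, in m); y points along the fingers, x is the direction in which the jaws open and shut, and the axes are right-handed (so a half turn about y gives the same grasp; the last joint's range is limited). The gripper opens to 85 mm and grips with 20 to 120 N. Pads are 22 mm wide; open, the fingers measure 114 mm over their backs; the gripper's body (76 mm by 85 mm) begins 54 mm behind the grasp point. The pads swing forward as they close: fully open they stand 13 mm farther back than shut.
Start: joints at [1.18, 0.326, -0.193, 1.052, 0, 1.437], TCP at [0.14, 0.532, 0.231] pointing down, gripper open.
Joint ranges: [-2.65, 2.65], [-0.97, 1.79], [-1.3, 1.35], [-1.93, 2.1], [-1.47, 1.37], [-3.14, 3.14]. Speed limits (rad/s): [2.57, 2.57, 3.14, 3.14, 3.14, 3.14].

### API

Orientations are given as a unit quaternion [w, x, y, z].
In Python, from cell import bot gives the robot as it stands. Calls block until the motion is done:
- bot.move_pose(position, orientation): joint-space move of the TCP to a pose.
- bot.move_linear(position, speed=0.15, rotation=None, until_force=None): straight line of the TCP; rotation=None keeps the orientation; speed is the mean speed in m/s. With until_force (N) it stops when the force on the tool has changed by that much, and returns True; else False.
- bot.goto_joints(angles): joint-space move.
- bot.set_gripper(opening, grasp_force=None): opening from 0.0 (shut) to 1.0 (fully open); grasp_force is the grip in N (None keeps the last); returns when the fingers have stopped.
- bot.wait(seconds).
- bot.solve_ik(position, orientation): joint angles nearest the present ones, or None.
- bot.camera(name): name is "side" or "top"; returns the picture (420x560x3 uint8, red, green, blue); there is no depth.
- bot.calibration(name): a dict with "mtx" (3x3 intrinsics, pixels), "extrinsics" (4x4, takes a point from world to camera coordinates). Camera axes: x right, y down, z forward; pixel columns grow to the right and rows downward; lengths in m; the calibration is good to about 2 mm. A picture is of the moment at which its call begins. calibration takes no time and is no camera call.
A pose or a line that the arm cannot do raises bot.PlanningError and nothing moves.
- bot.close_job(): hands the job in, once; it reports no verdict.
Trained networks look in the newest picture that a camera, given by its name, has taken for a name from the list of things; names that differ only in an ending like _2 or _b are one class to them, and where a whole thing is asked for, a point or a joint stands for the part that bears it (a point fixed in the world has none). Each returns a list of dicts, best first, with "confidence" (0 to 1); they miss things now and then, are a little off and sometimes report something else, mostly with a low value. They report only what shows in the picture. A call takes as long as a camera call. They do not tell look-alikes from the thing itself.
- bot.search_frame(camera, thing): "bbox" ([left, top, width, height] in pixels, round what is visible of it).
Readings, each from a call of its own:
- bot.read_clock(): time.
- bot.read_joint_positions(): joint angles.
- bot.read_joint_vel(): joint speeds.
- bot.read_joint_efforts(): joint torques, N m.
- bot.read_position(): TCP position.
- bot.read_tool_rot(): TCP orientation.
- bot.read_ft_force(): force on the tool from outside, world axes, zero at the start.
- bot.read_moment(): the same for the moment, N m.
- bot.read_gripper_width(): opening from 0.0 (shut) to 1.0 (fully open).
Only numpy, scipy, OpenCV 4.12 (cv2) and the standard library are available. Lean on these libraries where they do the work, as an engineer would, in place of code of your own. Each camera call takes 0.05 s, during which the arm holds its last target. There are 200 camera calls.

### The job

Check the green pole sleeve that lies alone in the front cradle of the gauge, the one with the steel pin: push it gently along the cradle, without gripping it, as far as it will go towards and onto the pin. If it slides over the pin right up to the shoulder, draw it back off and put it down in the wooden tray; if it stops at the pin's tip, put it down in the blue tray. Leave the waiting sleeves and everything else on the counter where they are.

Things in the scene. Friction and masses are not known exactly. Their poses are not given: they have to be found in the camera images.
- gauge: Sleeve gauge, fixed: grey base plate 260 x 170 mm, 15 mm thick, two parallel steel V cradles and a bright steel pin held level by a rust-red pedestal. Origin: on the counter under the middle of the front cradle. x runs level along front cradle and pin, from the open end to the pin's shoulder; z up; y away from the waiting cradle. Plate: x -130 to 130, y -125 to 45 mm.
- cradle_mid (a point): Front cradle: the point 40 mm above the gauge's origin, on the axis of the pin and of a sleeve lying in this cradle. Its two bars run from x = -100 to 90 mm of the gauge, out to 17 mm each side of the axis, tops 27 mm above the counter, so a sleeve's sides are free above them. The sleeve to check starts in it with its centre 80 to 110 mm short of the pin's tip.
- waiting_mid (a point): Waiting cradle: the middle of its axis, parallel to the front cradle, 95 mm from it on the far side, 40 mm above the counter. Holds three sleeves end to end, about 20 mm apart, which stay there.
- pin_tip (a point): Centre of the gauge pin's free end, on its axis, x = 45 mm of the gauge. Pin: 20 mm diameter, level, 40 mm above the counter, 45 mm long from tip to shoulder. A sleeve too small for it stops with its end face here, its centre then 25 mm short of this point.
- pin_shoulder (a point): Centre of the pin's shoulder (a 32 mm collar), x = 90 mm of the gauge. A sleeve that fits slides on until its end face meets it, its centre then 25 mm short of this point; drawn back 50 mm it is clear of the pin. The pedestal behind it (x 95 to 129 mm) is 46 mm wide and 62 mm tall, with a brass thumb screw up to 72 mm.
- sleeve_a_center (a point): Sleeve a: dark green plastic tube, 36 mm outside, 50 mm long, 40 to 85 g, a darker band round its middle. This point: its centre, on the bore's axis. Its x axis runs along the bore. Bore either 23 mm (goes over the pin) or 14 mm (stops at the tip): name and outside do not tell which. Any of the four may be the one lying alone in the front cradle.
- sleeve_b_center (a point): Sleeve b: dark green plastic tube, 36 mm outside, 50 mm long, 40 to 85 g, a darker band round its middle. This point: its centre, on the bore's axis. Its x axis runs along the bore. Bore either 23 mm (goes over the pin) or 14 mm (stops at the tip): name and outside do not tell which. Any of the four may be the one lying alone in the front cradle.
- sleeve_c_center (a point): Sleeve c: dark green plastic tube, 36 mm outside, 50 mm long, 40 to 85 g, a darker band round its middle. This point: its centre, on the bore's axis. Its x axis runs along the bore. Bore either 23 mm (goes over the pin) or 14 mm (stops at the tip): name and outside do not tell which. Any of the four may be the one lying alone in the front cradle.
- sleeve_d_center (a point): Sleeve d: dark green plastic tube, 36 mm outside, 50 mm long, 40 to 85 g, a darker band round its middle. This point: its centre, on the bore's axis. Its x axis runs along the bore. Bore either 23 mm (goes over the pin) or 14 mm (stops at the tip): name and outside do not tell which. Any of the four may be the one lying alone in the front cradle.
- wood_tray_in (a point): Centre of the inner floor of the pale hinoki wood tray, for sleeves that fit: fixed, 140 x 140 mm outside, 128 x 128 mm inside, rim 34 mm above the counter, floor 6 mm thick. Left or right of the gauge.
- blue_tray_in (a point): Centre of the inner floor of the blue plastic tray, for sleeves that do not fit: fixed, same size as the wooden one. On the other side of the gauge.
- black_pot: Bystander: matte black ceramic pot, 140 mm across, 115 mm tall; origin under its centre.
- clay_pot: Bystander: terracotta pot, 110 mm across, 100 mm tall; origin under its centre.
- scoop: Bystander: aluminium scoop lying on the counter, about 200 mm long, 40 mm tall; origin on the counter between blade and handle.
- mister: Bystander: yellow spray mister with a press button, 80 mm across, 196 mm tall; origin under its centre.
- bonsai_pot: Bystander: blue ceramic bowl-shaped pot, 110 mm across, 55 mm tall, on the round hinoki turntable (230 mm across, 46 mm tall); origin under its centre.
There are look-alikes about, which are no part of the job. What is shaped like the part that bears sleeve_b_center but purple is not meant.

How it is judged:
By the outcome, as a careful person would: the job done as asked, in the order asked, and still so for the second after the job is handed in, with the robot touching nothing.
It also fails if it takes over 51 s, if anything falls off the work surface, if the arm or the gripper's body presses on something with over 40 N, if the wrist force passes 120 N, or if a joint passes its speed limit or range.

## Working session

There is one attempt and no reset: what is moved stays moved. The work goes in short steps, each a Python script; the robot and the scene stay as the last script left them, time stands still between calls to the robot, and variables do not carry over. Pictures are saved under pics/ and viewed, about 8 in all and at most 12, crops included, and the job is handed in when it is done.

```bash
mkdir -p pics; cat > h.py <<'E'
import numpy as np, cv2
from cell import bot
def cal(n):
    c=bot.calibration(n); return np.array(c["mtx"]),np.array(c["extrinsics"])
def ray(n,u,v):
    K,E=cal(n); R,t=E[:3,:3],E[:3,3]; return -R.T@t, R.T@np.linalg.inv(K)@np.array([u,v,1.])
def at(n,u,v,z):
    o,d=ray(n,u,v); return o+d*(z-o[2])/d[2]
def px(n,p):
    K,E=cal(n); q=K@(E[:3,:3]@np.array(p)+E[:3,3]); return q[:2]/q[2]
def snap(n,f,crop=None,s=1):
    im=np.array(bot.camera(n))[:,:,::-1]
    if crop: x,y,w,h=crop; im=im[y:y+h,x:x+w]
    cv2.imwrite("pics/"+f,cv2.resize(im,None,fx=s,fy=s,interpolation=cv2.INTER_CUBIC))
E
python3 - <<'E'
from h import *
snap("top","t1.png",None,1.4); snap("side","s1.png",None,1.4)
for n in("top","side"):
    K,E=cal(n); print(n,-E[:3,:3].T@E[:3,3],K[0,0])
    for t in("gauge","sleeve_a_center","wood_tray_in","blue_tray_in","pin_tip","cradle_mid"):
        try: print(t,[(np.round(d["bbox"]).tolist(),round(d["confidence"],2)) for d in bot.search_frame(n,t)])
        except Exception as e: print(t,e)
print(bot.read_clock())
E
```

```text
top [ 0.46294241 -0.00231046  1.60948298] 545.0715060818651
gauge [([217.0, 162.0, 92.0, 70.0], 0.8)]
sleeve_a_center [([249.0, 173.0, 18.0, 19.0], 0.52), ([442.0, 202.0, 42.0, 28.0], 0.42), ([216.0, 166.0, 94.0, 69.0], 0.34)]
wood_tray_in [([124.0, 220.0, 56.0, 54.0], 0.65)]
blue_tray_in []
pin_tip [([213.0, 164.0, 97.0, 70.0], 0.72)]
cradle_mid [([214.0, 166.0, 96.0, 72.0], 0.97)]
side [ 0.27554528 -0.96262077  0.64426823] 382.77154713339377
gauge [([244.0, 202.0, 83.0, 59.0], 0.89)]
sleeve_a_center [([290.0, 212.0, 20.0, 16.0], 0.74)]
wood_tray_in [([202.0, 178.0, 43.0, 29.0], 0.72)]
blue_tray_in [([254.0, 276.0, 77.0, 63.0], 0.71)]
pin_tip [([246.0, 203.0, 85.0, 59.0], 0.73)]
cradle_mid [([243.0, 202.0, 84.0, 60.0], 0.84)]
0.7
```

View pics/t1.png

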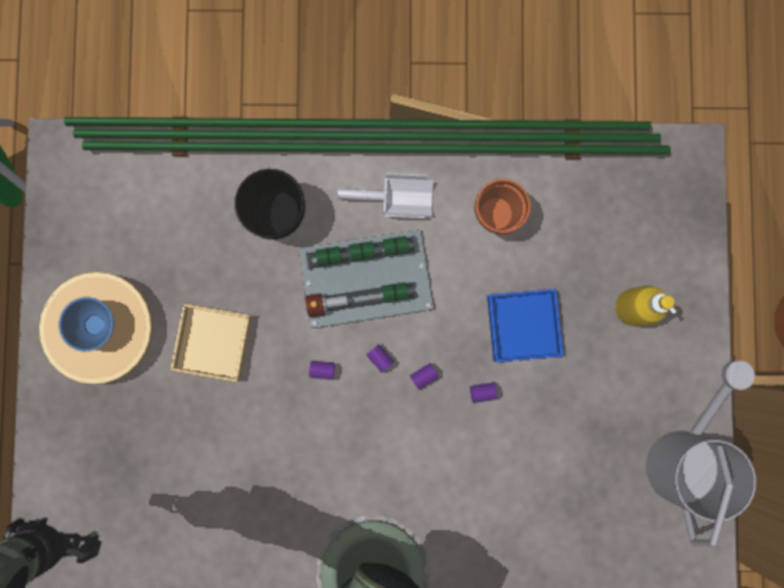

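```bash
python3 - <<'E'
from h import *
snap("top","t2.png",(195,150,130,95),6)
E
```

```text
(no output)
```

View pics/t2.png

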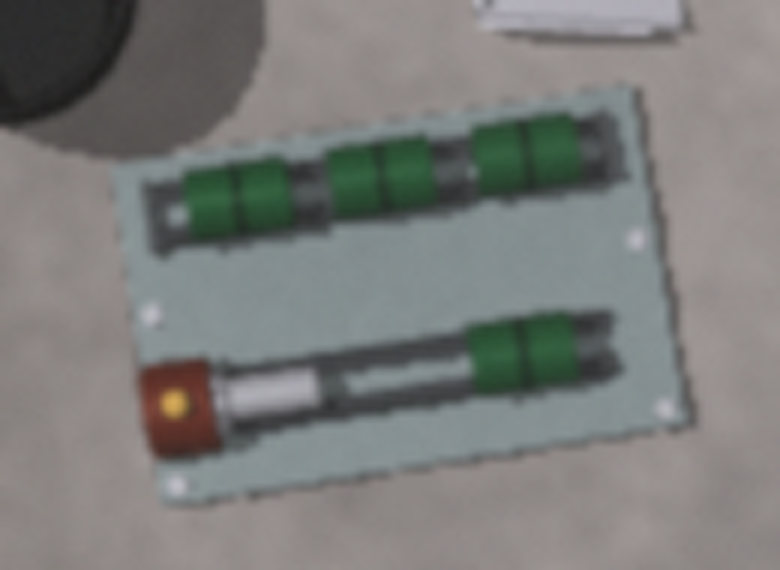

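View pics/s1.png

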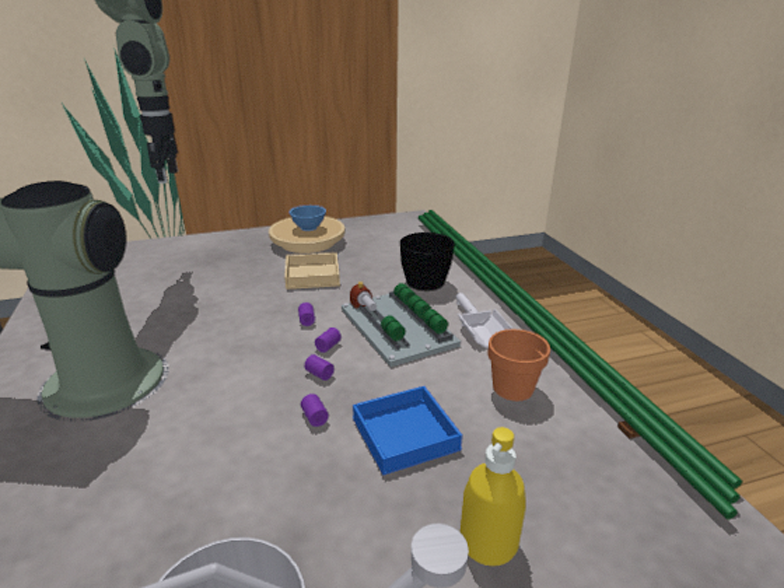

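The pictures show one green sleeve alone in the front cradle, at top px (282.5, 208.7), with the rust-red pedestal and pin to its left. Three more green sleeves wait in the far cradle, at about (235,183), (259,179) and (283,175). The four purple tubes at about (230,264), (272,256), (303,269) and (346,280) are the look-alikes. The sleeve meant is the one at (282.5, 208.7), because it is green, alone and in the cradle with the pin; the enlarged crop confirms this. The wooden tray is on the left and the blue one on the right.

```bash
cat >> h.py <<'E'
from scipy.optimize import least_squares
from scipy.spatial.transform import Rotation as Rn
E
python3 - <<'E'
from h import *
import json
c=lambda u,v:np.array([195+(u+.5)/6-.5,150+(v+.5)/6-.5])
# gauge model pts (mm) -> crop pixels
obs=[((130,-125,15),(115,162)),((-130,-125,15),(635,90)),((-130,45,15),(690,425)),((130,45,15),(165,506)),
((112,0,72),(175,404)),((45,0,50),(319,386)),((0,-95,58),(382,172)),]
obs[0]=((130,-125,15),(115,162))
obs=obs[:6]
def G(p,q):
    x,y,t=p; a=np.array([np.cos(t),np.sin(t),0]); b=np.array([-np.sin(t),np.cos(t),0])
    q=np.array(q)/1000; return np.array([x,y,0])+a*q[0]+b*q[1]+np.array([0,0,q[2]])
f=lambda p:np.concatenate([px("top",G(p,q))-c(*o) for q,o in obs])
r=least_squares(f,[.55,.03,1.6],loss="soft_l1"); p=r.x
print(p,np.round(r.fun.reshape(-1,2),2)); g=p
for n,o in (("front",(525,350)),("w1",(240,198)),("w2",(382,174)),("w3",(527,150))):
    P=at("top",*c(*o),.052 if 1 else 0); R=np.array([[np.cos(p[2]),np.sin(p[2])],[-np.sin(p[2]),np.cos(p[2])]])
    print(n,P,R@(P[:2]-p[:2])*1000)
tr={}
for n,q in (("wood",[(183,305),(250,312),(238,381),(171,371)]),("blue",[(488,294),(557,290),(564,356),(494,361)])):
    C=np.array([at("top",u/1.4,v/1.4,.034) for u,v in q]); m=C.mean(0)
    print(n,m,[np.linalg.norm(C[i]-C[i-1]).round(3) for i in range(4)]); tr[n]=m.tolist()
json.dump(dict(g=p.tolist(),**tr),open("m.json","w"))
print("side check front sleeve px", px("side",G(p,(-55,0,40)))," detected 300,220?; pin tip",px("side",G(p,(45,0,40))))
a=np.array([np.cos(p[2]),np.sin(p[2]),0]); b=np.array([-a[1],a[0],0])
for s in(1,-1):
    X=s*b; Y=np.array([0,0,-1.]); Q=Rn.from_matrix(np.column_stack([X,Y,np.cross(X,Y)])).as_quat()[[3,0,1,2]]
    for w in ((-130,0,120),(-130,0,36),(29,0,36),(65,0,29)): print(s,w,np.round(bot.solve_ik(G(p,w),Q),2) if bot.solve_ik(G(p,w),Q) is not None else None)
E
```

```text
[0.56680994 0.01237874 1.7277101 ] [[-0.23  0.31]
 [ 0.32 -0.64]
 [ 0.01  0.45]
 [-0.4   0.1 ]
 [ 0.27 -0.12]
 [ 0.02 -0.14]]
front [ 0.57729082 -0.04136563  0.052     ] [-54.72193268  -1.95344552]
w1 [0.64918974 0.09568343 0.052     ] [ 69.40768779 -94.38577712]
w2 [0.66133221 0.02773884 0.052     ] [  0.4003323  -95.76133189]
w3 [ 0.6734979  -0.04170827  0.052     ] [-70.09470789 -96.92500396]
wood [0.46995842 0.33745976 0.034     ] [np.float64(0.138), np.float64(0.14), np.float64(0.144), np.float64(0.14)]
blue [ 0.51045979 -0.31202316  0.034     ] [np.float64(0.138), np.float64(0.143), np.float64(0.137), np.float64(0.144)]
side check front sleeve px [280.31942967 234.11475714]  detected 300,220?; pin tip [266.14561118 219.16441785]
1 (-130, 0, 120) [-0.32  0.51 -0.22  0.85  0.   -2.05]
1 (-130, 0, 36) [-0.32  0.6  -0.3   0.67  0.   -2.05]
1 (29, 0, 36) [-0.06  0.55 -0.39  0.62  0.   -1.79]
1 (65, 0, 29) [ 0.01  0.56 -0.41  0.61  0.   -1.72]
-1 (-130, 0, 120) [-0.32  0.51 -0.22  0.85  0.    1.1 ]
-1 (-130, 0, 36) [-0.32  0.6  -0.3   0.67  0.    1.1 ]
-1 (29, 0, 36) [-0.06  0.55 -0.39  0.62  0.    1.36]
-1 (65, 0, 29) [ 0.01  0.56 -0.41  0.61  0.    1.42]
```

```bash
python3 - <<'E'
from h import *
import json
m=json.load(open("m.json"))
im=np.mean([np.array(bot.camera("top")).astype(float) for _ in range(4)],0)
r,g,b=im[...,0],im[...,1],im[...,2]
roi=np.zeros(r.shape,bool); roi[155:240,205:320]=1
w=np.clip((g-r)-18,0,40)*(b<g-10)*roi
n,l,st,ce=cv2.connectedComponentsWithStats((w>4).astype(np.uint8))
S=[]
for i in range(1,n):
    if st[i,4]<60: continue
    ys,xs=np.where(l==i); S.append((xs.mean(),ys.mean())); print(st[i],S[-1],at("top",*S[-1],.04))
red=((r-g>50)&roi); ys,xs=np.where(red); print("red",xs.mean(),ys.mean(),xs.min(),xs.max(),ys.min(),ys.max())
P=np.array([at("top",*s,.04)[:2] for s in S])
fr=P[np.argmin(P[:,0])]; W=np.array([q for q in P if q is not fr and q[0]>fr[0]+.03])
d=np.polyfit(W[:,1],W[:,0],1); yaw=np.pi/2-np.arctan(d[0]); a=np.array([np.cos(yaw),np.sin(yaw)]); bb=np.array([-a[1],a[0]])
print("yaw from waiting",yaw,"offset front-waiting",(fr-W.mean(0))@bb)
c=lambda u,v:np.array([195+(u+.5)/6-.5,150+(v+.5)/6-.5])
tip=at("top",*c(319,386),.04)[:2]; sh=at("top",*c(225,398),.04)[:2]; th=at("top",*c(175,404),.072)[:2]
print("tip",(tip-fr)@a,(tip-fr)@bb,"screw",(th-fr)@a,(th-fr)@bb, "yaw front-screw",np.arctan2(*(th-fr)[::-1]))
# side view
i2=np.array(bot.camera("side")).astype(float); q=(i2[...,1]-i2[...,0]>18)&(i2[...,1]-i2[...,2]>10)
q[:200]=0;q[260:]=0;q[:,:240]=0;q[:,330:]=0
n,l,st,ce=cv2.connectedComponentsWithStats(q.astype(np.uint8))
for i in range(1,n):
    if st[i,4]>30: print("side",st[i],ce[i],at("side",*ce[i],.04))
E
```

```text
[274 169  18  13 162] (np.float64(282.22222222222223), np.float64(174.8641975308642)) [ 0.6742949  -0.04145313  0.04      ]
[250 173  17  12 165] (np.float64(258.1212121212121), np.float64(178.56363636363636)) [0.66291517 0.0283443  0.04      ]
[226 177  18  12 168] (np.float64(234.1845238095238), np.float64(182.41666666666666)) [0.65110113 0.09760062 0.04      ]
[273 202  18  13 174] (np.float64(281.58620689655174), np.float64(208.183908045977)) [ 0.5773863  -0.04023652  0.04      ]
red 220.0 217.0 220 220 216 218
yaw from waiting 1.736067190830577 offset front-waiting 0.0954738496661099
tip 0.09903140829505658 0.001122147078676878 screw 0.16643855889637982 0.001070494399448868 yaw front-screw 1.74249887135961
side [282 202  38  37 497] [300.56740443 219.99597586] [0.66255926 0.01946738 0.04      ]
side [272 225  18  19 203] [280.29064039 233.87192118] [ 0.57574072 -0.04062049  0.04      ]
```

```bash
cat >> h.py <<'E'
import json
M=json.load(open("m.json"))
YAW=1.738; ga=np.array([np.cos(YAW),np.sin(YAW),0]); gb=np.array([-ga[1],ga[0],0])
O=np.array([.5773,-.0403,0])+.054*ga
def G(x,y,z): return O+ga*x/1000+gb*y/1000+np.array([0,0,z/1000])
def L(p): p=np.array(p)-O; return np.round(1000*np.array([p@ga,p@gb,p[2]]),1)
X=-gb; Y=np.array([0,0,-1.]); Q=Rn.from_matrix(np.column_stack([X,Y,np.cross(X,Y)])).as_quat()[[3,0,1,2]]
E
python3 - <<'E'
from h import *
bot.set_gripper(0.0)
bot.move_pose(G(-128,0,130),Q); bot.move_linear(G(-128,0,36),.15)
print(L(bot.read_position()),bot.read_ft_force(),bot.read_clock())
t=bot.move_linear(G(-108,0,36),.04,until_force=2); print(t,L(bot.read_position()),bot.read_ft_force())
snap("top","t3.png",(225,170,100,75),7)
t=bot.move_linear(G(45,0,36),.04,until_force=4); print(t,L(bot.read_position()),bot.read_ft_force(),bot.read_clock())
snap("top","t4.png",(195,160,120,85),6)
E
```

```text
[-128.1   -0.6   36.7] [-0.95215303 -0.23356179  0.02707885] 5.3333
False [-1.079e+02 -1.000e-01  3.610e+01] [-0.17601082 -0.4048128   0.65443636]
True [-16.1  -0.1  36. ] [ 0.54808514 -2.07375505  1.37942536] 8.2583
```

View pics/t4.png

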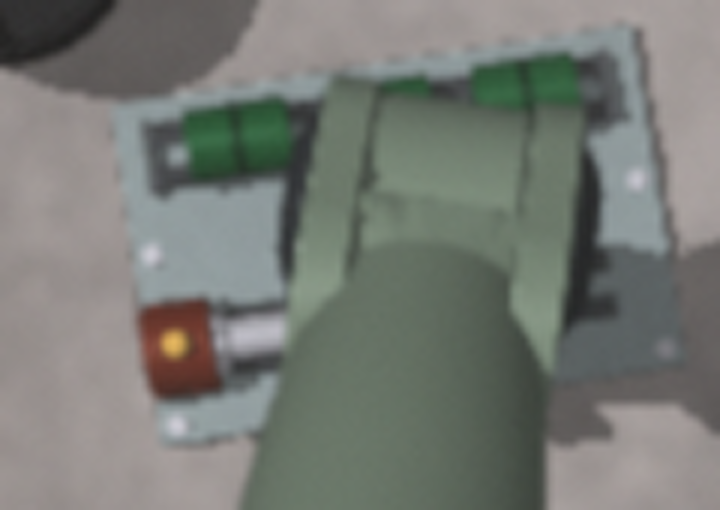

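The arm hides the sleeve in this picture, but the uncovered part of the pin is bare. The push stopped at gauge x = -16 mm, which is where stopping at the pin's tip would put the tool; reaching the shoulder would have given about +29. I'll nudge it once more to confirm, then back off and look.

```bash
python3 - <<'E'
from h import *
t=bot.move_linear(G(10,0,36),.03,until_force=6); print(t,L(bot.read_position()),bot.read_ft_force())
bot.move_linear(G(-35,0,36),.15); bot.move_linear(G(-35,0,125),.25)
print(bot.read_clock())
bot.move_pose(G(-130,150,200),Q)
snap("top","t5.png",(195,150,130,95),6); snap("side","s5.png",(230,190,110,80),7)
im=np.array(bot.camera("top")).astype(float); w=(im[...,1]-im[...,0]>22)&(im[...,2]<im[...,1]-10)
w[:155]=0;w[240:]=0;w[:,:205]=0;w[:,320:]=0
n,l,st,ce=cv2.connectedComponentsWithStats(w.astype(np.uint8))
for i in range(1,n):
    if st[i,4]>60: print(st[i],L(at("top",*ce[i],.04)))
print(bot.read_clock())
E
```

```text
True [-16.1   0.2  35.6] [ 0.29799304 -0.90619467  0.55709188]
9.3833
[274 169  18  13 168] [-71.4 -95.4  40. ]
[250 173  17  12 169] [ -0.6 -95.7  40. ]
[226 177  18  12 171] [ 69.6 -95.5  40. ]
[248 206  17  13 172] [20.9 -0.2 40. ]
10.325
```

View pics/t5.png

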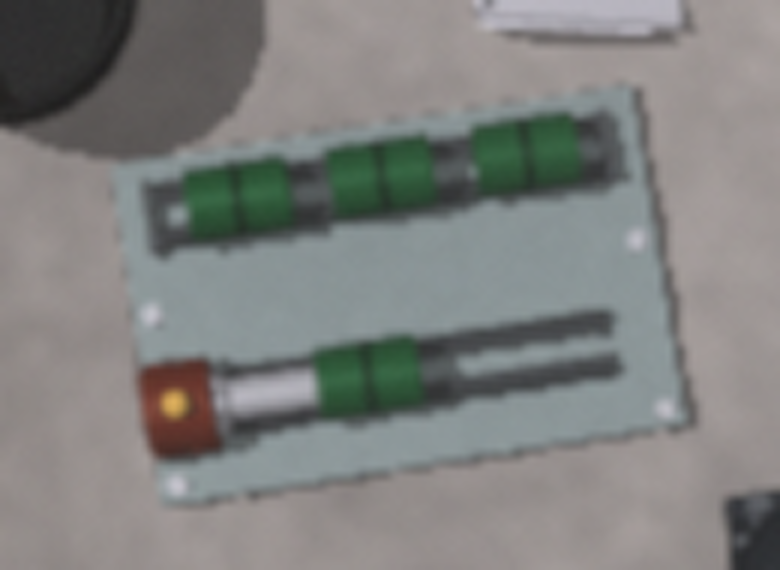

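The sleeve sits against the pin's tip: its centre measures x = 20.9 mm (20 expected), the whole pin is visible and the waiting sleeves have not moved. It does not fit, so it goes in the blue tray.

```bash
python3 - <<'E'
from h import *
bot.set_gripper(0.75)
bot.move_pose(G(19,0,120),Q); bot.move_linear(G(19,0,31),.12)
print(L(bot.read_position()),bot.read_ft_force())
bot.set_gripper(0.0,25); print("w",bot.read_gripper_width(),bot.read_ft_force())
bot.move_linear(G(15,0,40),.05); bot.move_linear(G(10,0,150),.2); print("w",bot.read_gripper_width(),bot.read_clock())
snap("side","s6.png",(200,150,150,110),5)
B=np.array(M["blue"]); bot.move_pose([B[0],B[1],.15],Q)
t=bot.move_linear([B[0],B[1],.0165],.1,until_force=6); print(t,bot.read_position(),bot.read_ft_force(),bot.read_clock())
E
```

```text
[18.6 -0.6 31.8] [-0.3225778   0.01606829  0.1235945 ]
w 0.415040863522449 [-3.08409875 -0.51501565  5.25115129]
w 0.41282861262334497 14.15
False [ 0.51102222 -0.31244625  0.01721553] [-0.58260034  0.02513563 -0.08932896] 16.9667
```

View pics/s6.png

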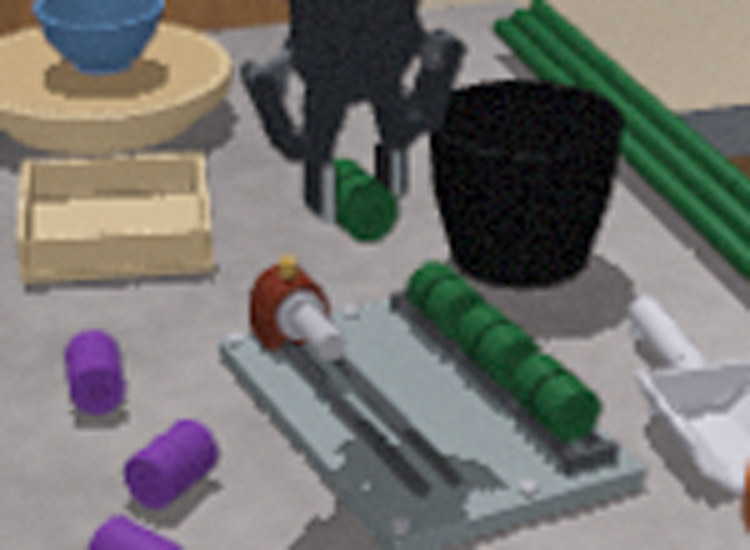

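The sleeve is held level between the jaws at crop (360,200), and the front cradle is empty. The tool is now in the blue tray, so I'll lower the last 2 mm and release.

```bash
python3 - <<'E'
from h import *
B=np.array(M["blue"])
t=bot.move_linear([B[0],B[1],.0125],.02,until_force=3); print(t,bot.read_position(),bot.read_gripper_width())
bot.set_gripper(0.6); bot.wait(.3); p=bot.read_position()
bot.move_linear([p[0],p[1],.16],.15); bot.move_pose([.38,-.12,.25],Q); bot.wait(.5)
snap("top","t7.png",None,1.4); snap("side","s7.png",(230,190,130,160),4)
print(bot.read_ft_force(),bot.read_clock())
E
```

```text
True [ 0.51133121 -0.3126311   0.01570266] 0.4154546322397257
[ 0.36435136 -1.07437684 -0.69461745] 20.475
```

View pics/t7.png

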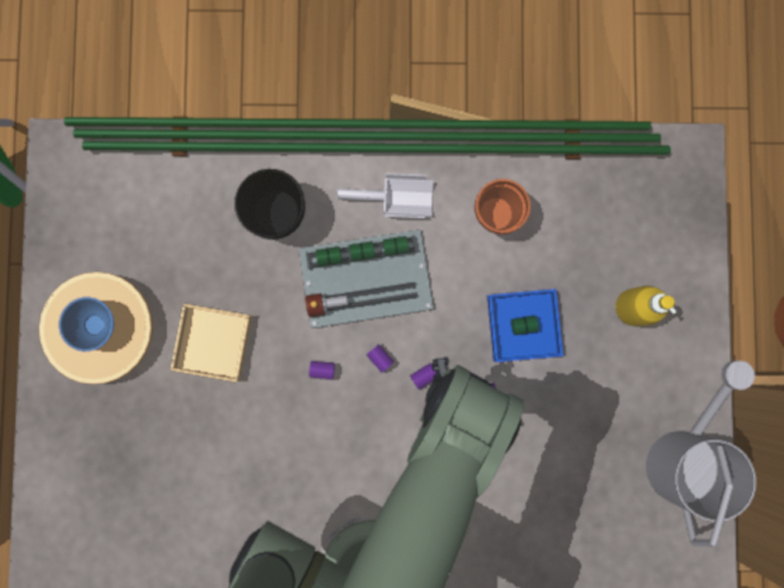

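View pics/s7.png

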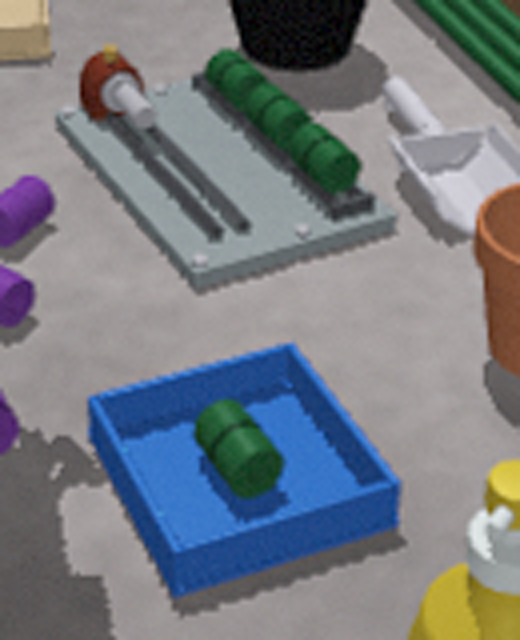

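The sleeve lies in the middle of the blue tray (top view (526,325)), the waiting sleeves and everything else are where they were, and the robot is clear.

```bash
python3 -c "
from cell import bot
bot.close_job()"
```

```text
the job is handed in; nothing more can be done
```

The sleeve did not fit the pin, so I put it in the blue tray and handed the job in. The robot's clock read about 20.5 s of the 51 s allowed.

- **Check:** I pushed the sleeve along the cradle with shut fingers, set to stop at 4 N, then nudged it once more at 6 N. Both pushes stopped at the same place. Its centre measured x = 20.9 mm on the gauge (20 expected at the pin's tip), and the whole pin was still bare.
- **Last look:** The top and side pictures show the sleeve lying at rest in the middle of the blue tray. The three waiting sleeves, trays and bystanders look unmoved, and the robot is clear of everything. In the top picture the arm partly covers two of the purple look-alikes, but it stood well above them.
- **Disagreement:** My first gauge fit, from hand-picked corners, was off by about 0.01 rad from the sleeves' own line. I used the sleeves' line instead, and the later measurements agreed with it. No other check failed.

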